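# Zero the photometer with the stylus, then hold the sample vial down in its sprung well

## Task

Take a photometer reading: lift the stylus out of its block, press the small recessed zero key on the photometer all the way down with the stylus tip, and put the stylus back in its block. Then stand the capped sample vial in the photometer's well and press it down gently against the sprung plunger until the underside of its cap sits firmly on the rim of the well, and finish while still holding it there with a definite push, because the spring lifts it as soon as you let go. Leave the bottle, the beaker and the jar where they are.

Things in the scene. Friction and masses are not known exactly. Their poses are not given: they have to be found in the camera images.
- photometer: White bench photometer, a fixed box 180 mm (its x) by 240 mm (its y) by 98 mm high, plus the well's collar. Origin: centre of its underside, on the bench; z up. In its flat top: a round well 30 mm across with a raised black collar, 60 mm along its +y from the middle, and a small round key recess 12 mm across at (-30, -60) mm. A grey-framed green display lies on the top at (45, -60) mm.
- well_mouth (a point): Centre of the well's mouth, on top of a black collar 38 mm in outer diameter that stands 12 mm above the photometer's top, so 110 mm above the bench. The well is 30 mm in diameter inside; its axis is vertical. The collar's flat rim is the hard stop for the vial's cap. Fingers that grip the cap can reach down beside the collar by up to 12 mm.
- plunger_top (a point): Centre of the flat top of the black plunger (25 mm across) inside the well, 45 mm below the mouth when at rest.
- plunger (a joint): How far the plunger is pushed down, m: 0 at rest, 0.020 at its own end. Spring: 3 N at 0, plus 0.3 N per mm, so 7.5 N at 0.015, where the vial's cap meets the rim. A vial that is let go stands on the plunger with its cap 15 mm above the rim.
- key_mouth (a point): Centre of the mouth of the key recess, level with the photometer's top (98 mm above the bench); the recess is 12 mm across with a 1.5 mm chamfer.
- key_top (a point): Centre of the top of the black zero key (10 mm across) in the recess, 8 mm below the mouth at rest.
- key (a joint): How far the zero key is pressed, m: 0 at rest, 0.004 fully down (1.6 N at first, 3.2 N fully down); it counts as pressed beyond 0.003 and springs back.
- holder: Grey fixed block, 60 by 60 by 60 mm, the stylus's stand. Origin: centre of its underside on the bench. A vertical hole 16 mm across goes through its middle.
- holder_mouth (a point): Centre of the hole's mouth on top of the block, 60 mm above the bench; 2 mm chamfer.
- stylus: Stylus, 112 mm long, about 40 g, standing tip down in the block at the start. Origin: its tip; z points along it from tip to grip end. From the tip: steel point 5 mm thick for 25 mm, shank 10 mm thick up to 45 mm, steel collar 26 mm across from 45 to 50 mm, black round grip 14 mm thick from 50 to 112 mm. In the block the collar's underside rests on the block's top, so the tip is 45 mm below the hole's mouth (15 mm above the bench).
- vial: Capped sample vial standing on the bench, about 70 g. Origin: centre of its underside; z up. Glass body (amber contents) 26 mm across and 60 mm high, tapered to 20 mm at the foot over the lowest 4 mm; white ribbed cap 40 mm across from 60 to 88 mm. The cap's underside at 60 mm is the shoulder that meets the rim of the well.
- reagent_bottle: Amber bottle, 66 mm across, 140 mm high, origin at its underside; a bystander, leave it.
- beaker: White open beaker, 72 mm across, 85 mm high, origin at its underside; a bystander, leave it.
- jar: Low glass jar with a steel lid, 56 mm across, 65 mm high, origin at its underside; a bystander, leave it.

How it is judged:
On the way, in this order (a step that is already met when the one before it is completed fails the run):
1. the zero key is pressed down with the stylus tip, before the vial is in the well (value of joint key above 0.003 m and distance between stylus and key_top below 0.008 m and horizontal distance between vial and well_mouth above 0.03 m), for 0.1 s.
2. the stylus is back in its block, let go, before the vial is in the well (horizontal distance between stylus and holder_mouth below 0.006 m and angle between stylus's own z axis and vertical below 0.1 rad and z of stylus in the frame of holder_mouth below -0.04 m and contact force between the fingers and stylus below 0.05 N and horizontal distance between vial and well_mouth above 0.03 m), for 0.2 s.
At the end, for the whole second after the job is handed in: Gripper still holding the vial down: cap within 1.5 mm of the well rim, plunger pressed over 13.5 mm, vial upright (3 deg), within 5 mm of the well axis, still, pressed with over 8.5 N in all (spring 7.5 N plus 1 N on the rim); stylus in its block, let go; key up (horizontal distance between stylus and holder_mouth below 0.006 m and angle between stylus's own z axis and vertical below 0.1 rad and z of stylus in the frame of holder_mouth below -0.04 m and contact force between the fingers and stylus below 0.05 N and value of joint plunger above 0.0135 m and z of vial in the frame of well_mouth below -0.0585 m and horizontal distance between vial and well_mouth below 0.005 m and angle between vial's own z axis and vertical below 0.06 rad and contact force between vial and photometer above 8.5 N and contact force between the fingers and vial above 1 N and linear speed of vial below 0.01 m/s and value of joint key below 0.001 m); the arm keeps its last pose, push and grip.
It fails at once if the reagent bottle was moved more than 20 mm or tipped (distance of reagent_bottle from where it was at the start of the episode above 0.02 m or angle between reagent_bottle's own z axis and vertical above 0.3 rad).
It fails at once if the beaker was moved more than 20 mm or tipped (distance of beaker from where it was at the start of the episode above 0.02 m or angle between beaker's own z axis and vertical above 0.3 rad).
It fails at once if the jar was moved more than 20 mm or tipped (distance of jar from where it was at the start of the episode above 0.02 m or angle between jar's own z axis and vertical above 0.3 rad).
It fails at once if the vial was forced: more than 60 N against the photometer (contact force between vial and photometer above 60 N).
It also fails if it takes over 70 s, if anything falls off the work surface, if the arm or the gripper's body presses on something with over 40 N, if the wrist force passes 120 N, or if a joint passes its speed limit or range.

## Robot

A 6-joint arm with a two-finger parallel gripper is mounted at the origin on the work surface. World frame = base frame: x ahead of the robot, y to its left, z up, the work surface at z = 0. Lengths are in m, angles in rad, forces in N, time in s.
With the tool pointing down it reaches from about 0.375 to 0.975 m from the base axis. Payload 3.8 kg.
Tool frame: the origin (TCP) lies at the very end of the fingers, on their centre line; the grasp point (between the pads) lies 19 mm behind it; z points along the fingers, y is the line along which they close (so a half turn about z gives the same grasp; the last joint's range is limited). The gripper opens to 85 mm and grips with 20 to 120 N. Pads are 22 mm wide; open, the fingers measure 114 mm over their backs; the gripper's body (76 mm by 85 mm) begins 54 mm behind the grasp point. The pads swing forward as they close: fully open they stand 13 mm farther back than shut.
Start: joints at [1.179, 0.264, 1.604, -0, 1.274, -0.037], TCP at [0.234, 0.633, 0.231] pointing down, gripper open.
Joint ranges: [-2.63, 2.63], [-0.94, 2.18], [0.31, 2.57], [-1.31, 4.45], [0, 2.66], [-2.55, 2.55]. Speed limits (rad/s): [2.57, 2.57, 3.14, 3.14, 3.14, 3.14].

## Interface

Orientations are given as a rotation vector (axis times angle).
In Python, from workcell import monitor, viewer, job gives the robot as it stands. The module is installed in compiled form; this text tells all that it offers.
- The arm moves only by the tool step_arm, never from a script. Its argument "series" is one flat list of numbers, 4 for each row, row after row: the shift along the tool's x, y, z in m, then the turn about the tool's z in rad. A call has 1 to 8 rows; each row is the pose to reach, as a shift and turn from the pose commanded when the call began, along the tool's axes at that moment; what a row does not reach only later rows make up. A row lasts 1/8 s, in which the tool goes at most 62.5 mm and 10.7 degrees, less where a joint would pass 70% of its speed; a pose out of reach is approached as far as the arm can. A call with a gripper value outside its range is refused whole. "gripper" is the opening, from 0 (shut) to 1 (fully open), set as the call begins (left out, the last holds). The fingers move at their own pace and stop on an object; "newtons" is the grip in N (left out, the last holds). Time passes only in rows, so rows that repeat a pose let the fingers close. It gives the time, the measured TCP pose, the force, the opening and the grip force at its end, in the units of the state.
- monitor.read_state(): the state, without advancing time (a new reading comes with each control period).
- viewer.read_camera(name): name is "scene" or "top" or "wrist"; returns a dict with "image" (384x512x3 uint8, red, green, blue), "intrinsics" (3x3 intrinsics, pixels), "T" (4x4, takes a point from camera to world coordinates); the wrist camera has in their place "hand_eye" (4x4, takes a point from camera to tool coordinates, whose origin is the TCP and whose axes are the flange's). Camera axes: x right, y up, looking along -z (the intrinsics and any distortion apply to the point x, -y, -z); pixel columns grow to the right and rows downward; lengths in m; the calibration is good to about 2 mm. A picture is of the moment at which its call begins: read the wrist's pose just before it. There is no depth.
- job.finish_job(): hands the job in; it is judged then, once.
Trained networks look in a picture, given as the dict that the camera call returned (one of the last four; its "shot" number tells which), for a name from the list of things; names that differ only in an ending like _2 or _b are one class to them, and where a whole thing is asked for, a point or a joint stands for the part that bears it (a point fixed in the world has none). Each returns a list of dicts, best first, with "score" (0 to 1); they miss things now and then, are a little off and sometimes report something else, mostly with a low value. They report only what shows in the picture. A call takes as long as a camera call.
- viewer.boxes_of(picture, label): "extent" ([centre column, centre row, width, height] in pixels, round what is visible of it).
- viewer.spot_point(picture, label): "point" ([column, row] in pixels: a listed point, or the origin of a listed thing).
The state is a dict: "time": time; "q": joint angles; "joint_vel": joint speeds; "joint_torque": joint torques, N m; "tool_pos": TCP position; "tcp_rot": TCP orientation; "wrist_force": force on the tool from outside, world axes, zero at the start; "torque": the same for the moment, N m; "width": opening from 0.0 (shut) to 1.0 (fully open); "grip_force": force on a finger pad.
Only numpy, scipy, OpenCV 4.12 (cv2) and the standard library are available. Lean on these libraries where they do the work, as an engineer would, in place of code of your own. Each camera call takes 0.05 s, during which the arm holds its last target. There are 200 camera calls.

## Working session

There is one attempt and no reset: what is moved stays moved. The work goes in short steps, Python scripts to look and compute and a tool call to move; the robot and the scene stay as the last step left them, time stands still between calls to the robot, and variables do not carry over. Pictures are saved under pics/ and viewed, at most 10 in all, crops included, and the job is handed in when it is done.

Besides the shell and the picture viewer there is one more tool, called after ">>>" in YAML: its name, and indented under it one key for each argument. step_arm: Moves the arm, as the interface text tells. Its arguments: {"type":"object","properties":{"series":{"type":"array"},"gripper":{"type":"number"},"newtons":{"type":"number"}},"required":["series"]}

```bash
mkdir -p pics
cat > h.py <<'E'
import numpy as np, cv2
from scipy.spatial.transform import Rotation as R
from workcell import monitor, viewer, job
def shot(name):
    s=monitor.read_state(); p=viewer.read_camera(name)
    if name=='wrist':
        T=np.eye(4);T[:3,:3]=R.from_rotvec(s['tcp_rot']).as_matrix();T[:3,3]=s['tool_pos']
        p['W']=T@np.array(p['hand_eye'])
    else: p['W']=np.array(p['T'])
    return p
def ray(p,uv):
    K=np.array(p['intrinsics']); d=np.linalg.inv(K)@[uv[0],uv[1],1]
    d=p['W'][:3,:3]@[d[0],-d[1],-d[2]]; return p['W'][:3,3],d
def atz(p,uv,z):
    o,d=ray(p,uv); return o+d*(z-o[2])/d[2]
def proj(p,X):
    c=np.linalg.inv(p['W'])@np.append(X,1); K=np.array(p['intrinsics'])
    v=K@[c[0],-c[1],-c[2]]; return v[:2]/v[2]
def save(p,n): cv2.imwrite('pics/'+n+'.png',cv2.cvtColor(p['image'],cv2.COLOR_RGB2BGR))
def tool(X):
    "world point in tool axes, relative to TCP"
    s=monitor.read_state(); return R.from_rotvec(s['tcp_rot']).inv().apply(np.array(X)-s['tool_pos'])
Z=dict(well_mouth=.11,key_mouth=.098,key_top=.09,holder_mouth=.06,stylus=.015,vial=0,photometer=0,holder=0,reagent_bottle=0,beaker=0,jar=0,plunger_top=.065)
def find(p,names):
    for n in names:
        for r in viewer.spot_point(p,n)[:2]:
            print(n,round(r['score'],2),np.round(r['point'],1),np.round(atz(p,r['point'],Z[n]),4))
E
python3 - <<'E'
from h import *
s=monitor.read_state();print(s)
for c in ['top','scene']:
    p=shot(c);save(p,c);print(c,p.keys(),np.round(p['W'],3).tolist(),np.array(p['intrinsics']).tolist()); find(p,Z)
p=shot('wrist');save(p,'w0');print(np.array(p['hand_eye']).round(4).tolist(),{k:v for k,v in p.items() if k not in('image','W')})
E
```

```text
{'time': 0.0, 'q': array([ 1.17904568e+00,  2.64719096e-01,  1.60538630e+00, -1.87125938e-05,
        1.27369107e+00, -3.68997385e-02]), 'joint_vel': array([-0.00063787,  0.00179139,  0.00050121, -0.00160551,  0.00082141,
        0.00109026]), 'joint_torque': array([ 4.96079501e-04, -5.15098894e+01, -3.67318904e+01,  2.67577235e-05,
        1.29862136e-02,  9.94381963e-06]), 'tool_pos': array([0.23425624, 0.63226509, 0.22997833]), 'tcp_rot': array([-0.55439018, -3.09182946,  0.00338802]), 'wrist_force': array([ 0.45358458, -0.05456013,  0.2759131 ]), 'torque': array([-0.0388332 ,  0.01794914,  0.00291407]), 'grip_force': 0.0, 'width': 0.9973441644654277}
top dict_keys(['image', 'intrinsics', 'T', 'shot', 'W']) [[-0.024, 0.981, -0.195, 0.373], [-1.0, -0.022, 0.008, 0.091], [0.004, 0.195, 0.981, 1.19], [0.0, 0.0, 0.0, 1.0]] [[368.59127616860957, 0.0, 252.85063384134392], [0.0, 368.59127616860957, 191.09740661165472], [0.0, 0.0, 1.0]]
well_mouth 0.79 [269.2 197.4] [0.5669 0.0334 0.11  ]
well_mouth 0.74 [313.3 199.8] [ 0.5567 -0.0976  0.11  ]
key_mouth 0.55 [312.7 198.7] [ 0.5621 -0.098 
[... 1714 characters left out ...]
94 [343.7 231.9] [0.7277 0.28   0.    ]
[[-0.0001, 0.9551, 0.2963, 0.0755], [1.0, 0.0004, -0.001, 0.0003], [-0.0011, 0.2963, -0.9551, -0.1423], [0.0, 0.0, 0.0, 1.0]] {'intrinsics': array([[277.77473006,   0.        , 255.61698011],
       [  0.        , 277.77473006, 189.73816678],
       [  0.        ,   0.        ,   1.        ]]), 'hand_eye': array([[-6.45758017e-05,  9.55081413e-01,  2.96343535e-01,
         7.54926906e-02],
       [ 9.99999423e-01,  3.79450461e-04, -1.00501709e-03,
         3.11001026e-04],
       [-1.07232084e-03,  2.96343299e-01, -9.55080886e-01,
        -1.42345758e-01],
       [ 0.00000000e+00,  0.00000000e+00,  0.00000000e+00,
         1.00000000e+00]]), 'shot': 3}
```

View pics/top.png

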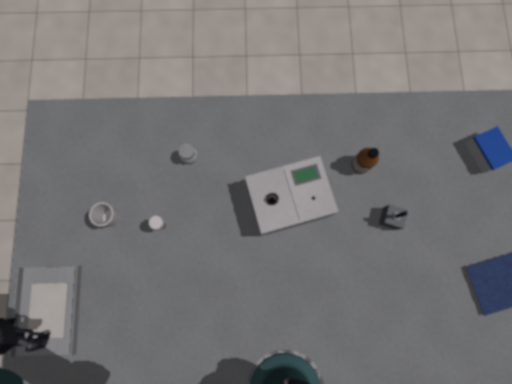

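View pics/scene.png

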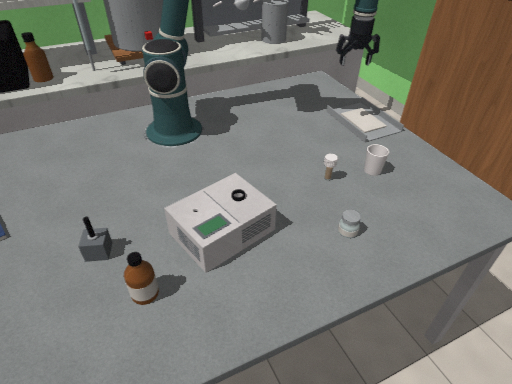

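The top view shows the photometer centred near (290,195), with the well at (271,199) and the key at (313,198). The stylus block is at (394,217), the vial at (155,223), the jar at (187,153), the beaker at (101,214) and the bottle at (367,159). The scene view agrees, and the second `vial` and `holder` detections are false. I'll move over the vial first.

>>> step_arm:
  series: [-0.05,-0.026,-0.007,0,-0.1,-0.052,-0.015,0,-0.15,-0.078,-0.02,0,-0.2,-0.105,-0.03,0,-0.25,-0.13,-0.04,0,-0.3,-0.157,-0.045,0,-0.34,-0.178,-0.05,0,-0.357,-0.187,-0.05,0]

```text
time: 2.35
tool_pos: [0.506, 0.3318, 0.282]
tcp_rot: [0.558, 3.09, 0.001]
wrist_force: [0.1, 0.8, 0.5]
width: 0.998
grip_force: 0.0
```

Run:
```python
from h import *
s=monitor.read_state();print(s['time'],s['tool_pos'],s['tcp_rot'],R.from_rotvec(s['tcp_rot']).as_matrix().round(3))
p=shot('wrist');find(p,['vial','beaker','jar','well_mouth'])
print(viewer.boxes_of(p,'vial')[:2]); save(p,'w1')
```

```text
2.35 [0.50604027 0.33178143 0.28198399] [5.58334591e-01 3.09039560e+00 1.05809449e-03] [[-0.937  0.35   0.001]
 [ 0.35   0.937  0.   ]
 [-0.001  0.001 -1.   ]]
vial 0.6 [280.3 143.3] [0.5032 0.374  0.    ]
beaker 0.66 [395.3 124.9] [0.5374 0.5437 0.    ]
jar 0.92 [279.1 280.5] [0.7326 0.2929 0.    ]
well_mouth 0.88 [ 54.2 287.2] [0.5604 0.0268 0.11  ]
well_mouth 0.35 [394.5 122.7] [0.5083 0.4953 0.11  ]
[{'extent': [288.8, 152.1, 35.6, 29.9], 'score': 0.84}]
```

View pics/w1.png

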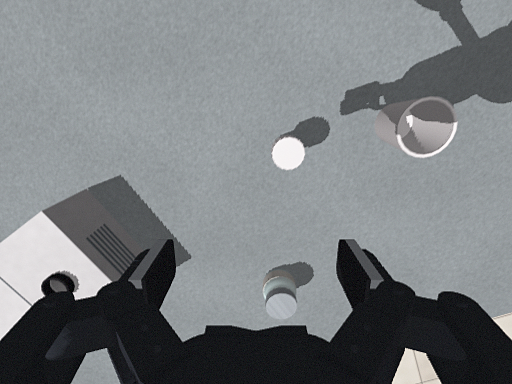

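The wrist view shows the vial's cap at (289,153), the beaker at (425,125), the jar at (281,303) and the well at (58,285). Next I'll go over the photometer.

>>> step_arm:
  series: [-0.02,-0.048,-0.01,0,-0.04,-0.096,-0.02,0,-0.06,-0.144,-0.02,0,-0.08,-0.19,-0.02,0,-0.1,-0.238,-0.02,0,-0.12,-0.286,-0.02,0,-0.135,-0.32,-0.02,0,-0.14,-0.334,-0.02,0]

```text
time: 3.65
tool_pos: [0.5194, -0.0286, 0.3012]
tcp_rot: [-0.555, -3.092, -0.0]
wrist_force: [-0.0, 0.7, -0.4]
width: 1.001
grip_force: 0.0
```

Run:
```python
from h import *
p=shot('wrist');find(p,['key_mouth','key_top','holder_mouth','well_mouth','stylus','photometer','plunger_top']); save(p,'w2')
```

```text
key_top 0.51 [216.7 208.1] [ 0.5578 -0.0985  0.09  ]
key_top 0.36 [479.8 206.7] [0.6804 0.2375 0.09  ]
holder_mouth 0.92 [ 45.9 228.3] [ 0.5074 -0.3609  0.06  ]
well_mouth 0.78 [306.3 183.7] [0.5605 0.0244 0.11  ]
photometer 0.57 [262.7 186.9] [ 0.5773 -0.0366  0.    ]
plunger_top 0.42 [298.7 175. ] [0.5597 0.0217 0.065 ]
```

View pics/w2.png

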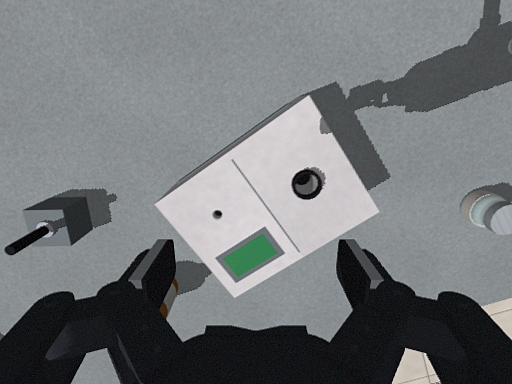

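The view shows the key recess at (217,214), the well at (307,184), and the block at (60,220) with the stylus grip ending at (10,250). I'll go over the block.

>>> step_arm:
  series: [-0.015,-0.045,0,0,-0.03,-0.09,0.01,0,-0.045,-0.135,0.02,0,-0.06,-0.18,0.03,0,-0.075,-0.225,0.04,0,-0.09,-0.27,0.05,0,-0.1,-0.3,0.06,0,-0.104,-0.313,0.07,0]

```text
time: 5.05
tool_pos: [0.5085, -0.3589, 0.2306]
tcp_rot: [-0.556, -3.092, -0.0]
wrist_force: [-0.5, 0.6, -0.7]
width: 1.002
grip_force: 0.0
```

Run:
```python
from h import *
p=shot('wrist');find(p,['holder_mouth','stylus','holder','key_mouth']); save(p,'w3')
print(viewer.boxes_of(p,'stylus')[:2],viewer.boxes_of(p,'holder')[:2])
for z in (.06,.127): print(proj(p,[.507,-.36,z]))
print(tool([.507,-.36,.081]))
```

```text
holder_mouth 0.86 [251.6 172.1] [ 0.5073 -0.3626  0.06  ]
holder_mouth 0.55 [347.7 254.9] [ 0.6512 -0.2861  0.06  ]
stylus 0.62 [254.8 159.2] [ 0.5026 -0.357   0.015 ]
holder 0.69 [255.1 160.6] [ 0.5072 -0.3583  0.    ]
key_mouth 0.58 [254.1 161.2] [ 0.4892 -0.3527  0.098 ]
[{'extent': [255.4, 177.0, 19.5, 38.2], 'score': 0.56}] [{'extent': [253.6, 167.8, 52.3, 57.8], 'score': 0.84}]
[253.65349876 171.08766974]
[253.25723119 187.88621836]
[ 0.00083352 -0.00371419  0.15105539]
```

View pics/w3.png

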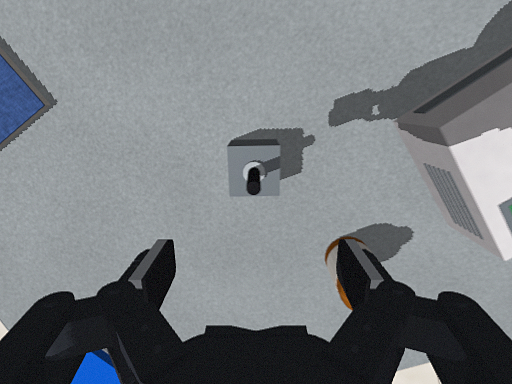

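The grip end is at (254,187) and the mouth at (252,172), which agrees with the estimate (0.507, -0.360). I'll descend and grip.

>>> step_arm:
  series: [0.001,-0.003,0.03,0,0.001,-0.003,0.06,0,0.001,-0.003,0.09,0,0.001,-0.003,0.12,0,0.001,-0.003,0.14,0,0.001,-0.003,0.15,0,0.001,-0.003,0.15,0]

```text
time: 6.28
tool_pos: [0.5064, -0.3601, 0.0811]
tcp_rot: [-0.554, -3.092, -0.0]
wrist_force: [0.2, 0.4, 0.2]
width: 0.998
grip_force: 0.0
```

>>> step_arm:
  series: [0,0,0,0,0,0,0,0,0,0,0,0,0,0,0,0,0,0,0,0,0,0,0,0,0,0,0,0,0,0,0,0]
  gripper: 0
  newtons: 50

```text
time: 7.28
tool_pos: [0.5065, -0.3605, 0.0815]
tcp_rot: [0.554, 3.092, -0.0]
wrist_force: [0.0, 0.2, 1.9]
width: 0.154
grip_force: 48.6
```

>>> step_arm:
  series: [0,0,-0.01,0,0,0,-0.03,0,0,0,-0.05,0,0,0,-0.07,0,0,0,-0.09,0,0,0,-0.11,0,0,0,-0.12,0,0,0,-0.12,0]

```text
time: 8.28
tool_pos: [0.5068, -0.3607, 0.2025]
tcp_rot: [0.554, 3.091, -0.001]
wrist_force: [0.2, 0.1, -1.5]
width: 0.146
grip_force: 48.6
```

>>> step_arm:
  series: [0.004,0.025,0,0,0.01,0.065,0,0,0.018,0.11,0,0,0.025,0.155,0,0,0.032,0.2,0,0,0.038,0.24,0,0,0.041,0.26,0,0,0.0415,0.264,0,0]

```text
time: 9.28
tool_pos: [0.5588, -0.097, 0.2006]
tcp_rot: [-0.551, -3.092, 0.0]
wrist_force: [0.1, -0.6, -0.0]
width: 0.148
grip_force: 48.7
```

Run:
```python
from h import *
s=monitor.read_state();print(s['tool_pos'],s['width'])
p=shot('wrist');find(p,['key_mouth','stylus','well_mouth']); 
print([r['point'] for r in viewer.spot_point(p,'stylus')])
T=R.from_rotvec(s['tcp_rot']).as_matrix()
print('exp tip',proj(p,s['tool_pos']+T@[0,0,.0665]), 'exp key',proj(p,[.560,-.0985,.098]))
im=cv2.cvtColor(p['image'],cv2.COLOR_RGB2BGR)[60:260,160:360]
cv2.imwrite('pics/w4.png',cv2.resize(im,None,fx=3,fy=3,interpolation=cv2.INTER_CUBIC))
```

```text
[ 0.55877577 -0.0969623   0.20056759] 0.1483850565409372
stylus 0.86 [257.  201.2] [ 0.5981 -0.109   0.015 ]
well_mouth 0.67 [391.5 148.6] [0.5613 0.0243 0.11  ]
[[257.0, 201.2]]
exp tip [254.95352173 202.5227834 ] exp key [253.9445111  191.09055225]
```

View pics/w4.png

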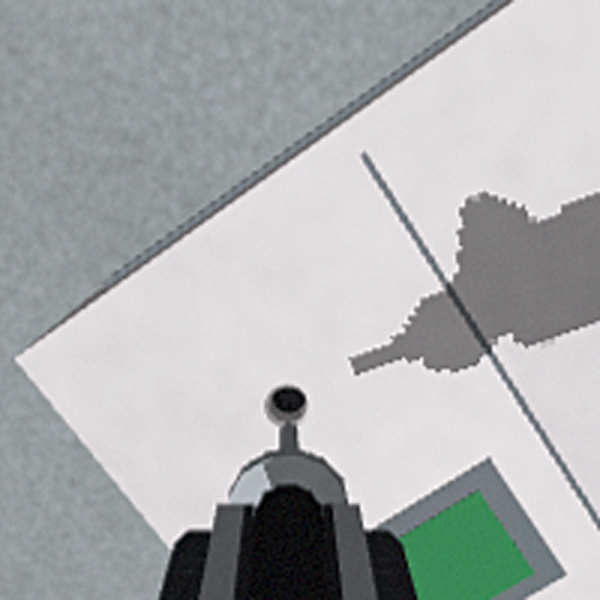

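The recess mouth is centred at crop (286,404), full-frame (255.2,194.3). The tip is just below it at about crop (288,427). I'll compute the correction from these.

Run:
```python
from h import *
s=monitor.read_state();p=shot('wrist')
k=atz(p,(255.2,194.3),.098);print('key',k)
T=R.from_rotvec(s['tcp_rot']).as_matrix()
im=p['image'][180:215,235:275].mean(2).astype(int)
for r in range(0,35): print(r+180,' '.join('%3d'%v for v in im[r,8:34]))
print('key in tool',tool(k))
for uv in ((256,202),(255.5,202.5)): print('tip',tool(atz(p,uv,s['tool_pos'][2]-.0665)))
```

```text
key [ 0.56380593 -0.10117299  0.098     ]
180 224 224 223 223 225 224 225 223 223 222 223 223 222 222 221 221 221 221 222 221 223 224 221 218 221 221
181 223 222 224 225 224 223 225 224 224 223 224 222 224 221 223 223 223 222 223 221 222 220 222 220 222 220
182 221 223 223 226 226 225 226 226 223 223 222 225 222 222 224 222 223 223 222 222 222 220 223 222 221 221
183 223 223 224 225 224 224 224 223 223 224 224 224 223 223 223 222 224 222 222 223 223 223 221 222 220 221
184 221 225 224 222 225 223 223 224 224 224 225 223 225 225 223 226 225 222 223 223 222 222 222 221 222 221
185 224 223 224 223 223 223 223 224 225 226 223 226 229 229 231 229 229 228 225 223 223 223 223 222 221 221
186 223 223 223 224 223 223 222 222 225 225 227 235 214 220 208 212 218 226 230 229 225 221 222 222 222 221
187 223 223 223 222 222 223 223 223 225 231 228 191 191 142 107 113 110 114 184 225 229 224 222 222 223 222
188 222 222 223 220 222 220 222 224 227 223 185 120  89  39  29  27  29  24  72 117 233 228 226 223 222 222
189 222 221 221 221 220 221 224 224 235 178 111  44   3   7  18  25  24  18  15  18 14
[... 2161 characters left out ...]
 229 227 226 225 227
210 221 222 223 228 235 181 146 126 125 111  75  66  71  75  74  67  80 106 146 208 193 239 236 230 229 227
211 225 225 232 240 187  96  71  65  62  64  70  73  79  77  79  82  73  64  74 111  95 144 210 242 238 232
212 231 241 182 133  95  71  86  82  83  95  96  96 103 101 106 107 103  95  86  70  64  70 105 130 141 240
213 185 137  87  58 101  90 102 105 101 104 102 104 100 102 102 105 103 101 103  99  93  75  69  60  62 140
214  95  56  66 143 108  96 100 101 103  99 101  99 103  97  98  98 100 104 104 104 103 101  99  87  71  65
key in tool [-0.00508464  0.00018337  0.1032281 ]
tip [0.0004954  0.00084067 0.06652828]
tip [7.15559089e-05 4.41617861e-04 6.65284012e-02]
```

Run:
```python
from h import *
s=monitor.read_state();print(s['tool_pos'],s['joint_vel'].round(3));p=shot('wrist')
im=p['image'][180:201,243:270].mean(2); m=(im<200).astype(np.uint8); m[20:]=0
c=max(cv2.findContours(m,0,cv2.CHAIN_APPROX_NONE)[0],key=len); e=cv2.fitEllipse(c); uv=np.array(e[0])+[243,180]; print(e,uv)
k=atz(p,uv,.098); print(k,'key-tool',tool(k)); print('tip',tool(atz(p,(255.9,203.7),s['tool_pos'][2]-.0665)))
```

```text
[ 0.55898858 -0.09954095  0.20122818] [ 0.002  0.    -0.002  0.    -0.     0.001]
((14.311293601989746, 13.071170806884766), (12.81106185913086, 14.132160186767578), 74.21297454833984) [257.3112936  193.07117081]
[ 0.56342288 -0.09893856  0.098     ] key-tool [-0.00394353  0.00208048  0.10327179]
tip [-0.00099522  0.00069675  0.06654391]
```

>>> step_arm:
  series: [-0.0033,0.0014,0.005,0,-0.0033,0.0014,0.015,0,-0.0033,0.0014,0.025,0,-0.0033,0.0014,0.034,0,-0.0033,0.0014,0.038,0,-0.0033,0.0014,0.041,0,-0.0033,0.0014,0.043,0,-0.0033,0.0014,0.043,0]

```text
time: 10.62
tool_pos: [0.5628, -0.0982, 0.1584]
tcp_rot: [0.554, 3.092, -0.0]
wrist_force: [0.6, 0.8, -0.8]
width: 0.152
grip_force: 48.7
```

>>> step_arm:
  series: [0,0,0.002,0,0,0,0.004,0,0,0,0.0055,0,0,0,0.0055,0,0,0,0.0055,0]

```text
time: 11.25
tool_pos: [0.5631, -0.0983, 0.1531]
tcp_rot: [0.554, 3.092, -0.0]
wrist_force: [0.5, -0.0, 2.1]
width: 0.15
grip_force: 48.8
```

>>> step_arm:
  series: [0,0,0.001,0,0,0,0.002,0,0,0,0.002,0,0,0,0.002,0]

```text
time: 11.75
tool_pos: [0.5633, -0.0984, 0.1521]
tcp_rot: [0.554, 3.091, -0.0]
wrist_force: [-1.0, 0.5, 7.9]
width: 0.151
grip_force: 49.4
```

Force rose to 7.9 N, so the key has bottomed. Now I'll lift and return to the block.

>>> step_arm:
  series: [0,0,-0.006,0,0,0,-0.018,0,0,0,-0.032,0,0,0,-0.046,0,0,0,-0.056,0,0,0,-0.0605,0]

```text
time: 12.5
tool_pos: [0.5632, -0.0983, 0.2125]
tcp_rot: [0.554, 3.091, -0.0]
wrist_force: [0.5, 0.5, -0.1]
width: 0.149
grip_force: 49.0
```

>>> step_arm:
  series: [-0.004,-0.025,0,0,-0.01,-0.07,0,0,-0.017,-0.12,0,0,-0.024,-0.17,0,0,-0.031,-0.22,0,0,-0.036,-0.25,0,0,-0.0382,-0.2654,0,0,-0.0382,-0.2654,0,0]

```text
time: 13.5
tool_pos: [0.5061, -0.3606, 0.2109]
tcp_rot: [-0.556, -3.091, -0.001]
wrist_force: [0.5, -0.6, -0.5]
width: 0.151
grip_force: 49.0
```

>>> step_arm:
  series: [0,0,0.02,0,0,0,0.04,0,0,0,0.06,0,0,0,0.07,0,0,0,0.073,0,0,0,0.073,0,0,0,0.073,0]

```text
time: 14.38
tool_pos: [0.5069, -0.3609, 0.1393]
tcp_rot: [0.554, 3.091, -0.001]
wrist_force: [-0.1, 0.3, 0.3]
width: 0.151
grip_force: 49.0
```

Run:
```python
from h import *
s=monitor.read_state();print(s['tool_pos'],s['wrist_force'])
p=shot('wrist')
T=R.from_rotvec(s['tcp_rot']).as_matrix()
print('exp tip',proj(p,s['tool_pos']+T@[0,0,.0665]), 'mouth',proj(p,[.507,-.3605,.06]),'corners',[proj(p,[.507,-.3605,.06]+T@[a,b,0]).round(1) for a in(-.03,.03) for b in (-.03,.03)])
im=cv2.cvtColor(p['image'],cv2.COLOR_RGB2BGR)[60:260,160:360]
cv2.imwrite('pics/w5.png',cv2.resize(im,None,fx=3,fy=3,interpolation=cv2.INTER_CUBIC))
```

```text
[ 0.50692971 -0.36085369  0.13927665] [-0.14758553  0.27527752  0.29564934]
exp tip [254.95323633 202.52562975] mouth [255.44331639 197.15195383] corners [array([221.1, 229.7]), array([289.8, 229.6]), array([218.4, 162.1]), array([292.5, 162.1])]
```

View pics/w5.png

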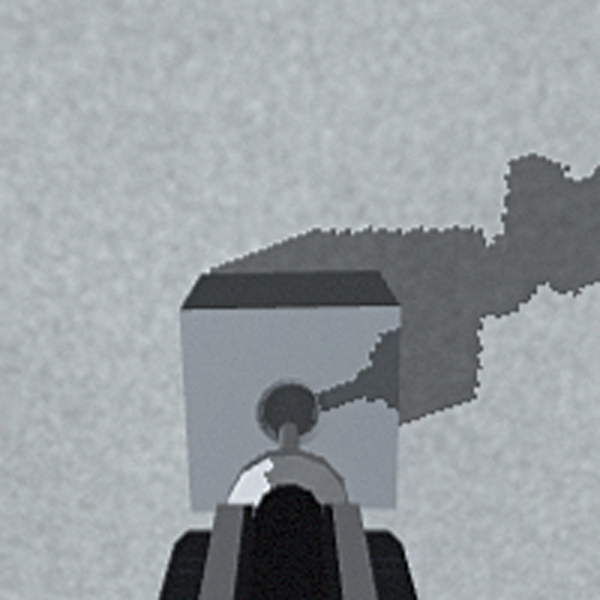

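The hole is at crop (289,411) and the tip is directly in line with it, as predicted. I'll insert.

>>> step_arm:
  series: [0,0,0.01,0,0,0,0.02,0,0,0,0.03,0,0,0,0.04,0,0,0,0.048,0,0,0,0.053,0,0,0,0.056,0,0,0,0.0565,0]

```text
time: 15.42
tool_pos: [0.5064, -0.3604, 0.0817]
tcp_rot: [0.554, 3.092, -0.0]
wrist_force: [0.1, -0.0, -0.0]
width: 0.15
grip_force: 49.0
```

>>> step_arm:
  series: [0,0,0,0,0,0,0,0,0,0,0,0,0,0,0,0,0,0,0,0,0,0,0,0,0,0,0,0]
  gripper: 1

```text
time: 16.3
tool_pos: [0.5063, -0.3604, 0.0818]
tcp_rot: [-0.554, -3.092, -0.0]
wrist_force: [-0.9, -0.9, 0.2]
width: 0.998
grip_force: 0.0
```

>>> step_arm:
  series: [0,0,-0.02,0,0,0,-0.06,0,0,0,-0.1,0,0,0,-0.14,0,0,0,-0.16,0,0,0,-0.16,0]

```text
time: 17.05
tool_pos: [0.5073, -0.3611, 0.2445]
tcp_rot: [0.554, 3.088, -0.003]
wrist_force: [-0.1, -0.5, -0.8]
width: 1.001
grip_force: 0.0
```

Run:
```python
from h import *
p=shot('wrist');find(p,['holder_mouth','stylus'])
print(proj(p,[.507,-.3605,.127]));save(p,'w6')
```

```text
holder_mouth 0.98 [255.4 169. ] [ 0.5079 -0.3612  0.06  ]
stylus 0.55 [258.2 158.1] [ 0.505  -0.3561  0.015 ]
[255.67271281 183.6704272 ]
```

View pics/w6.png

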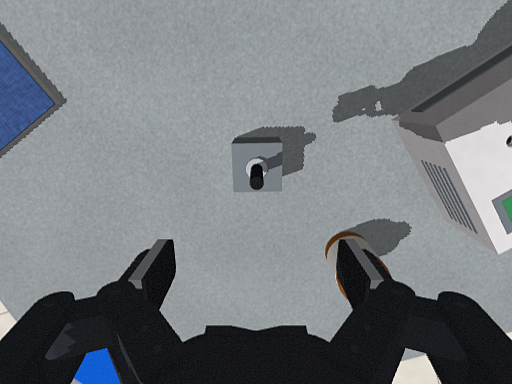

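The stylus is seated and free, with its grip end at (256,183) and the mouth at (255,169). Now to the vial.

>>> step_arm:
  series: [0.01,0.026,0,0,0.03,0.08,0,0,0.05,0.133,0,0,0.07,0.186,0,0,0.09,0.239,0,0,0.11,0.292,0,0,0.13,0.345,0,0,0.15,0.398,0,0]

```text
time: 18.2
tool_pos: [0.502, 0.0676, 0.2403]
tcp_rot: [-0.553, -3.09, 0.0]
wrist_force: [1.2, 0.0, 0.2]
width: 0.998
grip_force: 0.0
```

>>> step_arm:
  series: [0.02,0.053,0,0,0.04,0.106,0,0,0.06,0.16,0,0,0.08,0.213,0,0,0.098,0.26,0,0,0.107,0.284,0,0,0.109,0.29,0,0,0.109,0.29,0,0]

```text
time: 19.2
tool_pos: [0.5021, 0.3739, 0.2412]
tcp_rot: [-0.554, -3.092, 0.002]
wrist_force: [0.7, -0.4, 0.7]
width: 0.998
grip_force: 0.0
```

Run:
```python
from h import *
s=monitor.read_state();print(s['tool_pos'],s['joint_vel'].round(3),s['q'].round(2))
p=shot('wrist');find(p,['vial'])
print(viewer.boxes_of(p,'vial')[:1])
m=(p['image'].min(2)>195).astype(np.uint8)
for c in cv2.findContours(m,0,cv2.CHAIN_APPROX_NONE)[0]:
    if cv2.contourArea(c)>300:
        e=cv2.fitEllipse(c); X=atz(p,e[0],.088); print(e,X.round(4),tool(X).round(4))
save(p,'w7')
```

```text
[0.50210635 0.37386241 0.24115857] [-0.022 -0.012  0.006 -0.001 -0.001 -0.002] [ 0.6   0.17  1.7  -0.    1.27 -0.62]
vial 0.93 [258.2 161.9] [0.5058 0.3767 0.    ]
[{'extent': [261.4, 173.2, 35.4, 39.3], 'score': 0.95}]
((15.891552925109863, 283.9302978515625), (38.710121154785156, 57.248207092285156), 139.06417846679688) [0.5288 0.046  0.088 ] [-0.1386 -0.2975  0.154 ]
((257.7889404296875, 175.3896484375), (33.932334899902344, 35.11485290527344), 96.70602416992188) [0.5027 0.3766 0.088 ] [0.0012 0.0032 0.1538]
```

View pics/w7.png

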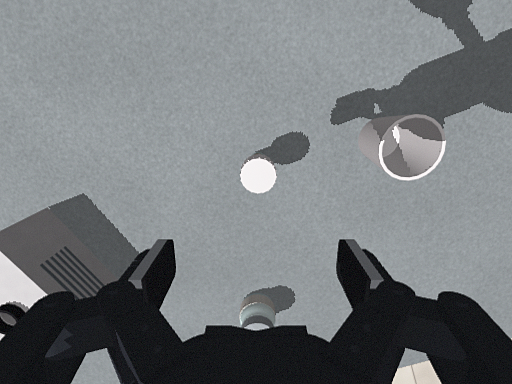

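The cap is at (258,175), slightly off the tool axis; the beaker at (411,147) is clear of the fingers. I'll descend and grip.

>>> step_arm:
  series: [0.001,0.003,0.03,0,0.001,0.003,0.07,0,0.001,0.003,0.11,0,0.001,0.003,0.15,0,0.001,0.003,0.175,0,0.001,0.003,0.187,0,0.001,0.003,0.187,0]

```text
time: 20.23
tool_pos: [0.5025, 0.377, 0.0544]
tcp_rot: [-0.556, -3.091, 0.002]
wrist_force: [-0.2, -0.1, -0.5]
width: 1.001
grip_force: 0.0
```

>>> step_arm:
  series: [0,0,0,0,0,0,0,0,0,0,0,0,0,0,0,0,0,0,0,0,0,0,0,0,0,0,0,0,0,0,0,0]
  gripper: 0
  newtons: 60

```text
time: 21.22
tool_pos: [0.5033, 0.3782, 0.0563]
tcp_rot: [0.554, 3.091, 0.001]
wrist_force: [-0.3, -1.8, 5.6]
width: 0.454
grip_force: 59.7
```

>>> step_arm:
  series: [0,0,-0.01,0,0,0,-0.03,0,0,0,-0.06,0,0,0,-0.09,0,0,0,-0.12,0,0,0,-0.14,0,0,0,-0.15,0,0,0,-0.15,0]

```text
time: 22.22
tool_pos: [0.5028, 0.3781, 0.2054]
tcp_rot: [0.554, 3.092, 0.001]
wrist_force: [-0.5, 0.8, -0.7]
width: 0.452
grip_force: 60.2
```

>>> step_arm:
  series: [-0.015,-0.021,0,0,-0.046,-0.062,0,0,-0.079,-0.108,0,0,-0.113,-0.154,0,0,-0.147,-0.2,0,0,-0.18,-0.246,0,0,-0.212,-0.289,0,0,-0.229,-0.31,0,0]

```text
time: 23.22
tool_pos: [0.609, 0.0048, 0.2027]
tcp_rot: [-0.558, -3.089, 0.001]
wrist_force: [0.6, 0.7, -1.5]
width: 0.456
grip_force: 60.3
```

>>> step_arm:
  series: [0,0,0,0,0,0,0,0]

```text
time: 23.48
tool_pos: [0.6087, 0.0082, 0.2034]
tcp_rot: [-0.554, -3.09, -0.0]
wrist_force: [-0.7, 1.0, 0.4]
width: 0.45
grip_force: 60.3
```

Run:
```python
from h import *
s=monitor.read_state();print(s['tool_pos'],s['joint_vel'].round(3))
p=shot('wrist');find(p,['well_mouth','vial','key_mouth','plunger_top'])
for r in viewer.spot_point(p,'well_mouth')[:2]: print(r['score'],'tool',tool(atz(p,r['point'],.11)))
T=R.from_rotvec(s['tcp_rot']).as_matrix()
print('exp foot',proj(p,s['tool_pos']+T@[0,0,.0563]),'exp well',proj(p,[.562,.025,.11]))
im=cv2.cvtColor(p['image'],cv2.COLOR_RGB2BGR)[40:240,150:370]
cv2.imwrite('pics/w8.png',cv2.resize(im,None,fx=3,fy=3,interpolation=cv2.INTER_CUBIC))
```

```text
[0.60871955 0.00822365 0.20338676] [ 0.019 -0.009 -0.003 -0.002 -0.001 -0.002]
well_mouth 0.91 [252.6 135.1] [0.5607 0.0239 0.11  ]
vial 0.97 [256.2 210.8] [ 0.666  -0.0115  0.    ]
key_mouth 0.88 [132.7 184.3] [ 0.5653 -0.0967  0.098 ]
plunger_top 0.56 [252.4 132. ] [0.562  0.0227 0.065 ]
0.91 tool [ 0.05103302 -0.0025785   0.09481665]
exp foot [254.93660953 207.06998433] exp well [254.36932792 136.13124388]
```

View pics/w8.png

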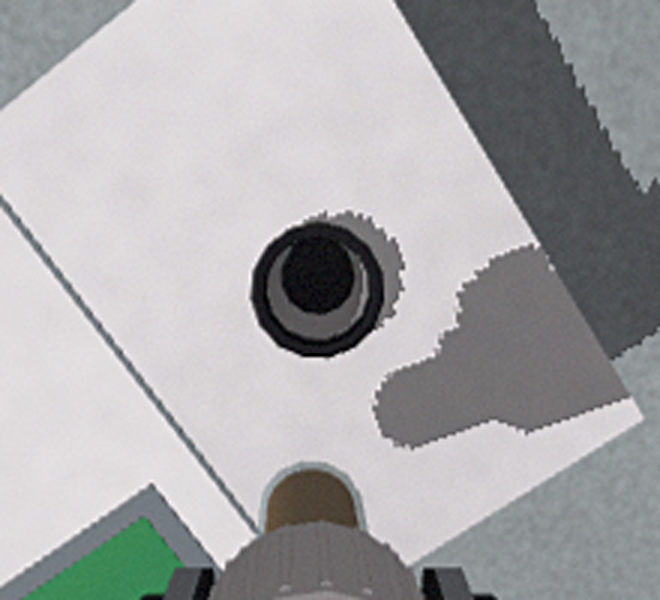

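The well mouth is centred at crop (317,287), and the vial foot's tip is at crop (312,465). I'll fit the collar now that the arm has settled.

Run:
```python
from h import *
for _ in range(2):
    s=monitor.read_state();p=shot('wrist')
    g=p['image'].max(2); m=np.zeros_like(g); m[95:168,225:290]=(g[95:168,225:290]<80)
    c=max(cv2.findContours(m,0,cv2.CHAIN_APPROX_NONE)[0],key=cv2.contourArea); e=cv2.fitEllipse(c)
    X=atz(p,e[0],.11); print(s['tool_pos'],np.round(e[0]+e[1],2),X.round(4),'tool',tool(X).round(4))
# vial foot outline: blueish/brown differ from white panel
for r in range(190,222,3): print(r,' '.join('%3d'%v for v in p['image'][r,232:280,2]))
```

```text
[0.60945661 0.00865649 0.20481516] [254.74 135.15  42.74  43.99] [0.5624 0.0258 0.11  ] tool [ 0.0502 -0.0001  0.0949]
[0.60952884 0.00849276 0.20490189] [254.88 134.98  42.66  43.95] [0.5624 0.0258 0.11  ] tool [0.0503 0.     0.0949]
190 210 211 215 210 214 212 213 211 213 211 213 212 211 211 210 209 210 207 208 207 209 211 210 206 207 207 208 211 210 210 210 212 211 214 212 212 211 208 212 213 213 210 213 210 206 211 209 211
193 214 212 211 210 211 212 210 215 214 214 212 209 209 214 214 211 216 219 204 200 202 206 202 199 199 214 216 210 211 209 210 212 209 211 209 212 210 213 214 210 214 210 213 210 211 209 211 206
196 211 212 212 214 213 211 212 212 209 212 214 194 170 158 160 151 155 160 119 117  93  97  99  97 111 128 152 148 144 146 167 200 216 216 213 212 212 210 210 213 209 214 211 213 210 212 208 210
199 214 216 214 213 211 215 210 215 201 168 160 170 130  72  50  49  47  57  52  53  52  54  49  54  56  51  53  45  46  58  81 125 144 138 178 212 213 210 210 209 210 209 215 209 210 211 211 210
202 213 210 212 211 212 214 185 167 172 118  66  56  62  53  60  56  53  59  51  
[... 590 characters left out ...]
  58  56  57  56  58  52  55  53  54  56  54  56  50  54  54  47  76 143 134 176 214 214 210 210 207 211 207 208
214 170 115 125 181 177 179 106  63  66  61  56  58  53  73  65  46  55  69  74  69  87 110 100 102 102 112  97 108  91  74  63  47  48  51  48  41  41 100 140 131 198 214 208 209 207 209 208 206
217 223 227 225 141 134 152  92  76  98 103 106 108 104 106 102 102 102 106 105 104 104 106 106 104 104 105 103 108 105 104 104 107 105 106 104 105 106 103 100  98 132 221 217 210 209 206 206 207
220 236 178 121 104  95 101 104 104 103 106 104 101 102 103 106 101 108 107 105 103 104 110 109 105 101 107 104  97 103 107 104 105 104 107 103  99 105 108 105 101 103  97  91 113 168 223 197 214
```

>>> step_arm:
  series: [0.012,0.0008,0,0,0.03,0.0008,0,0,0.045,0.0008,0,0,0.05,0.0008,0,0,0.05,0.0008,0.01,0,0.05,0.0008,0.02,0,0.05,0.0008,0.028,0,0.05,0.0008,0.028,0]

```text
time: 24.88
tool_pos: [0.5623, 0.0257, 0.1752]
tcp_rot: [-0.554, -3.09, 0.001]
wrist_force: [-1.2, 0.6, -1.3]
width: 0.449
grip_force: 60.3
```

>>> step_arm:
  series: [0,0,0.006,0,0,0,0.012,0,0,0,0.018,0,0,0,0.023,0,0,0,0.027,0,0,0,0.027,0]

```text
time: 25.62
tool_pos: [0.5627, 0.0258, 0.1493]
tcp_rot: [-0.554, -3.091, 0.0]
wrist_force: [0.7, 0.3, -0.1]
width: 0.455
grip_force: 60.3
```

>>> step_arm:
  series: [0,0,0.006,0,0,0,0.012,0,0,0,0.018,0,0,0,0.024,0,0,0,0.029,0,0,0,0.033,0,0,0,0.033,0]

```text
time: 26.5
tool_pos: [0.5632, 0.0257, 0.117]
tcp_rot: [0.554, 3.092, -0.0]
wrist_force: [-0.2, -0.6, 4.3]
width: 0.454
grip_force: 60.6
```

>>> step_arm:
  series: [0,0,0.003,0,0,0,0.006,0,0,0,0.008,0,0,0,0.008,0]

```text
time: 27.0
tool_pos: [0.5632, 0.0257, 0.109]
tcp_rot: [0.554, 3.092, -0.0]
wrist_force: [-2.1, -0.7, 6.3]
width: 0.451
grip_force: 60.7
```

>>> step_arm:
  series: [0,0,0.001,0,0,0,0.002,0,0,0,0.003,0,0,0,0.004,0,0,0,0.004,0,0,0,0.004,0]

```text
time: 27.75
tool_pos: [0.5634, 0.0256, 0.1065]
tcp_rot: [0.554, 3.092, -0.0]
wrist_force: [-5.5, -1.2, 12.7]
width: 0.449
grip_force: 61.8
```

>>> step_arm:
  series: [0.0005,0,0,0,0.001,0,0.0005,0,0.001,0,0.001,0,0.001,0,0.0015,0,0.001,0,0.0015,0,0.001,0,0.0015,0]

```text
time: 28.5
tool_pos: [0.5634, 0.0256, 0.1065]
tcp_rot: [0.553, 3.089, -0.001]
wrist_force: [-6.5, -2.7, 18.9]
width: 0.451
grip_force: 62.1
```

Run:
```python
from h import *
s=monitor.read_state();print({k:np.round(s[k],3) for k in ('tool_pos','wrist_force','torque','joint_vel')})
for c in ('wrist','scene'):
    p=shot(c)
    if c=='wrist': im=p['image'][120:260,170:350]; find(p,['well_mouth'])
    else: im=p['image'][120:260,170:350]
    cv2.imwrite(f'pics/f_{c}.png',cv2.resize(cv2.cvtColor(im,cv2.COLOR_RGB2BGR),None,fx=3,fy=3,interpolation=cv2.INTER_CUBIC))
a,b=[cv2.imread(f'pics/f_{c}.png') for c in('wrist','scene')]
cv2.imwrite('pics/f.png',cv2.resize(np.vstack([a,b]),(386,600)))
```

```text
{'tool_pos': array([0.563, 0.026, 0.106]), 'wrist_force': array([-6.462, -2.721, 18.91 ]), 'torque': array([-0.397,  1.185, -0.005]), 'joint_vel': array([-0.   ,  0.001, -0.002,  0.001,  0.   ,  0.   ])}
```

View pics/f_wrist.png

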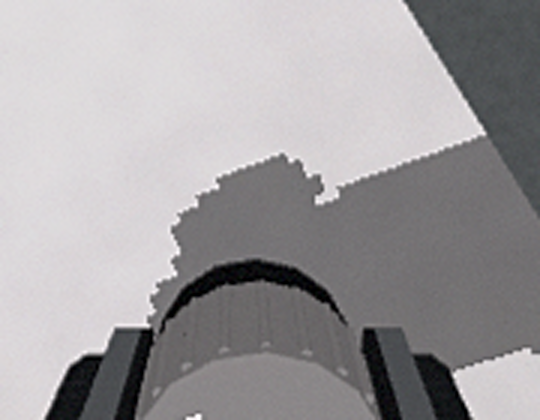

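The wrist view shows the cap tight over the collar: only a thin black crescent is visible at crop (165–345, 260–325), nearly symmetric. Force rose 6 N with no downward motion, so it is on the hard stop. One side check for tilt.

View pics/f_scene.png

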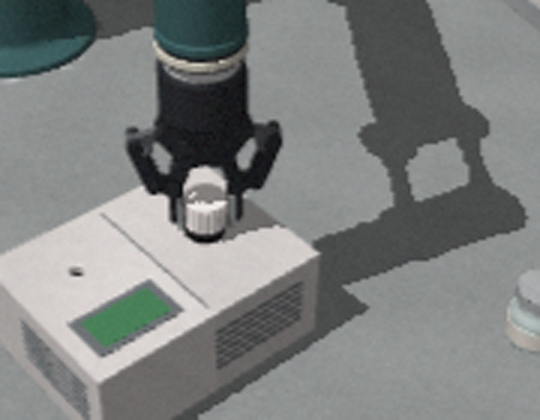

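The cap sits level on the collar at about (205,215) in this crop and is still gripped. I'll hand in.

```bash
python3 -c "
from workcell import job
print(job.finish_job())"
```

```text
the job is handed in; nothing more can be done
None
```

I handed the job in at about 29 s with every step done, but no verdict came back: the zero key was pressed to its stop (7.9 N), the stylus is back in its block, and the vial is held on the well rim with about 19 N (plus about 7 N sideways); I viewed 12 pictures, two over the limit of 10.

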